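Hold the filing clip open round the card's edge

ROBOT

A 7-joint arm with a two-finger parallel gripper is mounted at the origin on the work surface. World frame = base frame: x ahead of the robot, y to its left, z up, the work surface at z = 0. Lengths are in m, angles in rad, forces in N, time in s.
With the tool pointing down it reaches from about 0.4 to 0.85 m from the base axis. Payload 10.4 kg.
Tool frame: the origin (TCP) lies between the finger pads; the fingertips stand manip.tcp_to_tips ahead of it and the grasp point (between the pads) lies 2 mm behind it (manip.tcp_to_tips is the distance from the TCP to the fingertips, in m); y points along the fingers, z is the direction in which the jaws open and shut, and the axes are right-handed (so a half turn about y gives the same grasp; the last joint's range is limited). The gripper opens to 85 mm and grips with 20 to 120 N. Pads are 22 mm wide; open, the fingers measure 114 mm over their backs; the gripper's body (76 mm by 85 mm) begins 54 mm behind the grasp point. The pads swing forward as they close: fully open they stand 13 mm farther back than shut.
Start: joints at [-1.154, 0.332, -0.065, 1.46, 0.022, 1.35, -0.088], TCP at [0.266, 0.566, 0.248] pointing down, gripper open.
Joint ranges: [-2.6, 2.6], [-0.5, 2.12], [-1.47, 1.34], [0.16, 2.42], [-1.27, 4.41], [0.06, 2.06], [-2.6, 2.6]. Speed limits (rad/s): [2.22, 2.22, 2.79, 2.79, 3.14, 3.14, 3.14].

INTERFACE

Orientations are given as a unit quaternion [x, y, z, w].
In Python, from workcell import manip gives the robot as it stands. The module is installed in compiled form; this text tells all that it offers.
- The arm moves only by the tool move_arm, never from a script. Its argument "increments" is a list of rows, each an object with "offset": the shift along the tool's x, y, z in m, a list of three; "yaw": the turn about the tool's y in degrees; "jaw": the closure in counts, from 0 (fully open) to 255 (shut). In form: [{"offset": [tx, ty, tz], "yaw": yaw, "jaw": jaw}, ...]. A call has 1 to 10 rows; each row is the pose to reach, as a shift and turn from the pose measured when the call began, along the tool's axes at that moment; what a row does not reach only later rows make up. A row lasts 1/12 s, in which the tool goes at most 41.7 mm and 7.16 degrees, less where a joint would pass 70% of its speed; a pose out of reach is approached as far as the arm can. A call with a gripper value outside its range is refused whole. The fingers move at their own pace and stop on an object; "squeeze" is the grip in N (left out, the last holds). Time passes only in rows, so rows that repeat a pose let the fingers close. It gives the time, the measured TCP pose, the force and the opening at its end, in the units of the state.
- manip.get_obs(): the state, without advancing time (a new reading comes with each control period).
- manip.camera(name): name is "side" or "top" or "wrist"; returns a dict with "pixels" (420x560x3 uint8, red, green, blue), "depth" (420x560 float32, m along the optical axis (not along the pixel's ray), 0 where there is no reading), "intrinsics" (3x3 intrinsics, pixels), "R" (3x3) and "t" (3): a world point X has camera coordinates R X + t; the wrist camera has in their place "mount" (4x4, takes a point from camera to tool coordinates, whose origin is the TCP and whose axes are the tool frame's). Camera axes: x right, y down, z forward; pixel columns grow to the right and rows downward; lengths in m; the calibration is good to about 2 mm. A picture is of the moment at which its call begins: read the wrist's pose just before it.
- manip.hand_in(): hands the job in, once; it reports no verdict.
Trained networks look in a picture, given as the dict that the camera call returned (one of the last four; its "shot" number tells which), for a name from the list of things; names that differ only in an ending like _2 or _b are one class to them, and where a whole thing is asked for, a point or a joint stands for the part that bears it (a point fixed in the world has none). Each returns a list of dicts, best first, with "confidence" (0 to 1); they miss things now and then, are a little off and sometimes report something else, mostly with a low value. They report only what shows in the picture. A call takes as long as a camera call.
- manip.recognise(picture, query): "bbox" ([left, top, right, bottom] in pixels, round what is visible of it).
- manip.spot_point(picture, query): "centre" ([column, row] in pixels: a listed point, or the origin of a listed thing).
The state is a dict: "clock": time; "joint_pos": joint angles; "joint_velocities": joint speeds; "tau": joint torques, N m; "position": TCP position; "ee_rot": TCP orientation; "ft_force": force on the tool from outside, world axes, zero at the start; "torque": the same for the moment, N m; "grip_width": opening from 0.0 (shut) to 1.0 (fully open).
Only numpy, scipy, OpenCV 4.12 (cv2) and the standard library are available. Lean on these libraries where they do the work, as an engineer would, in place of code of your own. Each camera call takes 0.05 s, during which the arm holds its last target. There are 200 camera calls.

TASK

Push the document stand's sliding jaw up against the loose upright card until it presses the card firmly against the back plate, and leave it shut. Then take the large spring clip by its two handles, squeeze it wide open, lift it off the desk and bring it level to the card's free upright edge at about mid-height, so that the jaws gape one on each side of the edge, their tips a good 2 cm past it, touching neither card nor stand. Finish while still holding the clip there, squeezed wide open and off the desk; leave the other desk things alone.

Things in the scene. Friction and masses are not known exactly. Their poses are not given: they have to be found in the camera images.
- stand_back (a point): On the inner face of the stand's fixed back plate, mid-length, 62 mm above the desk. x: along the card's plane towards its free upright edge; y: out of the plate towards the sliding jaw; z up. The plate is 100 mm long, 8 mm thick, its top 74 mm above the desk.
- jaw_push (a point): Middle of the rear face (away from the card) of the sliding jaw's steel plate, 62 mm above the desk; push here along its -y to shut the jaw. Axes as the stand's. Plate 56 mm wide (x), 8 mm thick, 16 to 92 mm above the desk; its rubber pad's face is 16 mm ahead of this point; a foot 16 to 26 mm above the desk sticks out 12 mm behind. Shut on the card, this point is 22 mm from the back plate's face.
- jaw (a joint): Travel of the sliding jaw, m: 0 fully open (pad 40 mm from the card), grows as it shuts, about 0.040 when the card is pressed on the back plate. Starts at 0 to 0.020. Slides with about 2 N of friction and stays where it is left.
- card_edge (a point): Middle of the free upright edge of the loose brown card, a stiff board 180 mm long, 6 mm thick, 110 mm tall (14 to 124 mm above the desk, this point 69 mm), standing in the stand against the back plate. This end sticks out 45 to 75 mm past the stand's base, over bare desk. Axes: x along the card's plane, outwards past the free edge; y across its thickness; z up.
- clip_grip (a point): Midway between the large clip's two handles, where to squeeze them, at half height (20 mm up at the start). x: towards the jaws; y: across the clip (squeeze along y); z: hinge axis. Pivot 45 mm ahead (+x), jaw tips 95 mm ahead. Handle plates run from 35 mm ahead of this point to 10 mm behind. It belongs to one half of the clip, which turns by half of the opening when squeezed.
- clip_lever (a joint): Opening of the clip, rad: 0 shut by its spring, 0.5 at the stop (jaw tips 25 mm apart); 0.3 gives about 16 mm. Over the handles' outsides at clip_grip: 42 mm shut (47 mm at their ends), 19 mm at the stop, where the plates are parallel. Squeezing takes about 5 N to start, 10 N at the stop.
- clip_tip_a (a point): Inner tip of one jaw of the clip, at half its height. The jaws meet here when shut; midway between tips a and b is the middle of the mouth. Each jaw is 40 mm tall and about 5 mm thick at the tip.
- clip_tip_b (a point): Inner tip of the clip's other jaw, at half its height.
- clip: The large spring clip: dark steel with bright steel handles, 110 mm long, 40 mm tall, about 0.08 kg, lying on its side, so that its hinge axis is vertical and it opens level. Origin at the underside of its pivot, axes as clip_grip.
- card: The loose card as a whole; origin at the middle of its underside, axes as card_edge.
- stand: The grey document stand with its jaw, fixed to the desk; origin at desk level under the back plate's inner face, axes as stand_back. Base 110 mm (x) by 130 mm (y from -30 to +100), 14 mm high; two lips 8 mm high on it at y = 8 to 12 mm guide the card's foot.
- small_clip: Small spring clip, 55 mm long, 22 mm tall, lying on its side; not to be used.
- mug: White mug, 80 mm wide, 95 mm tall; leave alone.
- stapler: Black stapler, 130 mm long, 44 mm tall; leave alone.
- tape_dispenser: Grey tape dispenser, 140 mm long, 88 mm tall; leave alone.
- note_block: Block of white notes, 76 mm square, 30 mm tall; leave alone.
- mouse: Black computer mouse, 105 mm long, 36 mm tall; leave alone.
- pen_cup: Dark pen cup, 84 mm wide, 165 mm tall with its pens; leave alone.
- calculator: White desk calculator, 150 by 100 mm, 18 mm tall; leave alone.

How it is judged:
By the outcome, as a careful person would: the job done as asked, in the order asked, and still so for the second after the job is handed in, while the arm keeps its last pose, push and grip.
It also fails if it takes over 56 s, if anything falls off the work surface, if the arm or the gripper's body presses on something with over 40 N, if the wrist force passes 120 N, or if a joint passes its speed limit or range.

## Working session

There is one attempt and no reset: what is moved stays moved. The work goes in short steps, Python scripts to look and compute and a tool call to move; the robot and the scene stay as the last step left them, time stands still between calls to the robot, and variables do not carry over. Pictures are saved under pics/ and viewed, about 8 in all and at most 12, crops included, and the job is handed in when it is done.

Besides the shell and the picture viewer there is one more tool, called after "Emit:" as name(argument=value, ...), one argument or row to a line, values as JSON. move_arm: Moves the arm, as the interface text tells. Its arguments: {"type":"object","properties":{"increments":{"type":"array","items":{"type":"object","properties":{"offset":{"type":"array","items":{"type":"number"}},"yaw":{"type":"number"},"jaw":{"type":"number"}}}},"squeeze":{"type":"number"}},"required":["increments"]}

```bash
mkdir -p pics
cat > h.py <<'E'
import numpy as np, cv2
from scipy.spatial.transform import Rotation as Ro
from workcell import manip
def cam(n):
    o=manip.get_obs(); p=manip.camera(n)
    if n=='wrist':
        T=np.eye(4);T[:3,:3]=Ro.from_quat(o['ee_rot']).as_matrix();T[:3,3]=o['position']
        M=T@np.array(p['mount']); p['Rw']=M[:3,:3];p['c']=M[:3,3]
    else:
        R=np.array(p['R']);p['Rw']=R.T;p['c']=-R.T@np.array(p['t'])
    return p
def ray(p,px):
    d=p['Rw']@np.linalg.inv(p['intrinsics'])@np.array([px[0],px[1],1.]); return p['c'],d
def atz(p,px,z):
    c,d=ray(p,px); return c+d*(z-c[2])/d[2]
def atdepth(p,px):
    c,d=ray(p,px); u,v=int(round(px[0])),int(round(px[1]))
    return c+d*p['depth'][min(max(v,0),419),min(max(u,0),559)]
def tri(p,a,q,b):
    c1,d1=ray(p,a);c2,d2=ray(q,b);A=np.stack([d1,-d2],1)
    s=np.linalg.lstsq(A,c2-c1,rcond=None)[0]
    x,y=c1+s[0]*d1,c2+s[1]*d2
    return (x+y)/2,np.linalg.norm(x-y)
def cloud(p):
    v,u=np.mgrid[0:420,0:560];K=p['intrinsics'];d=p['depth']
    P=np.stack([(u-K[0][2])/K[0][0]*d,(v-K[1][2])/K[1][1]*d,d],-1)
    W=P@p['Rw'].T+p['c'];W[d==0]=np.nan
    return W
def save(p,n): cv2.imwrite('pics/'+n,p['pixels'][:,:,::-1])
E
python3 - <<'E'
from h import *
np.set_printoptions(precision=3,suppress=True)
o=manip.get_obs();print(o['position'],o['ee_rot'],Ro.from_quat(o['ee_rot']).as_matrix(),manip.tcp_to_tips,o['grip_width'],o['ft_force'],o['clock'])
H={'stand_back':.062,'jaw_push':.062,'card_edge':.069,'clip_grip':.02,'clip_tip_a':.02,'clip':0,'stand':0,'card':.014,'small_clip':0}
ims=[]
for n in('top','side'):
    p=cam(n);ims.append(p['pixels']);np.save(f'pics/{n}0.npy',cloud(p));print(n,p['c'])
    for q,z in H.items():
        for r in manip.spot_point(p,q)[:2]:
            print(q,np.round(r['centre']),round(r['confidence'],2),atz(p,r['centre'],z),atdepth(p,r['centre']))
for n,i in zip(('t','s'),ims): cv2.imwrite(f'pics/{n}0.png',i[:,:,::-1])
E
```

```text
[0.266 0.565 0.247] [ 0.691 -0.154  0.154 -0.69 ] [[ 0.905 -0.001  0.426]
 [-0.426 -0.001  0.905]
 [ 0.    -1.    -0.001]] 0.017 1.0006202913529425 [-0.165 -0.279  0.625] 0.0
top [0.504 0.021 1.08 ]
stand_back [325. 163.] 0.74 [ 0.646 -0.121  0.062] [ 0.652 -0.127  0.024]
stand_back [341. 155.] 0.66 [ 0.666 -0.165  0.062] [ 0.657 -0.154  0.122]
jaw_push [297. 164.] 0.45 [ 0.644 -0.047  0.062] [ 0.638 -0.044  0.107]
card_edge [295. 164.] 0.86 [ 0.644 -0.042  0.069] [ 0.653 -0.046  0.001]
card_edge [218. 214.] 0.48 [0.516 0.164 0.069] [0.516 0.173 0.001]
clip_grip [180. 206.] 0.68 [0.542 0.273 0.02 ] [0.542 0.277 0.003]
clip_grip [127. 159.] 0.15 [0.673 0.418 0.02 ] [0.675 0.424 0.005]
clip_tip_a [219. 215.] 0.66 [0.513 0.168 0.02 ] [ 0.513  0.171 -0.003]
clip_tip_a [215. 216.] 0.59 [0.512 0.18  0.02 ] [0.512 0.177 0.04 ]
clip [199. 211.] 0.73 [0.526 0.226 0.   ] [0.525 0.219 0.038]
clip [335. 155.] 0.38 [ 0.676 -0.161  0.   ] [ 0.656 -0.14   0.125]
stand [334. 157.] 0.66 [ 0.67  -0.157  0.   ] [ 0.652 -0.137  0.118]
stand [343. 170.] 0.19 [ 0.635 -0.181  0.   ] [ 0.624 -0.164  0.094]

[... 409 characters left out ...]
0.046  0.069] [ 0.638 -0.046  0.069]
card_edge [242. 255.] 0.17 [0.658 0.23  0.069] [0.685 0.16  0.002]
clip_grip [281. 284.] 0.76 [0.53 0.27 0.02] [0.535 0.253 0.002]
clip_tip_a [291. 264.] 0.77 [0.522 0.182 0.02 ] [0.52  0.189 0.027]
clip_tip_a [294. 263.] 0.68 [0.514 0.176 0.02 ] [0.51  0.195 0.038]
clip [287. 274.] 0.89 [0.527 0.206 0.   ] [0.518 0.244 0.038]
stand [271. 198.] 0.93 [ 0.676 -0.16   0.   ] [ 0.663 -0.116  0.033]
card [275. 201.] 0.58 [ 0.653 -0.128  0.014] [ 0.65  -0.116  0.023]
card [331. 330.] 0.31 [0.361 0.398 0.014] [0.36  0.4   0.017]
small_clip [245. 256.] 0.67 [0.674 0.161 0.   ] [0.673 0.164 0.003]
small_clip [334. 326.] 0.27 [0.359 0.37  0.   ] [0.356 0.39  0.023]
```

View pics/t0.png

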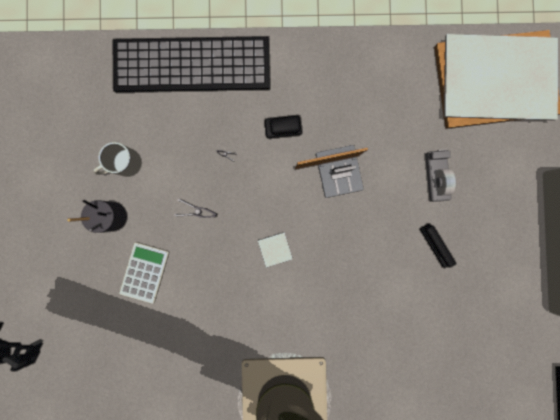

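Run:
```python
from h import *
np.set_printoptions(precision=3,suppress=True)
# pad-level height map of region from both clouds
W=np.concatenate([np.load(f'pics/{n}0.npy').reshape(-1,3) for n in('top','side')])
def rect(m,t):
    P=W[m][:,:2].astype(np.float32); r=cv2.minAreaRect(P*1000); print(t,len(P),np.round(r[0]),np.round(r[1]),round(r[2],1))
    return P
x,y,z=W.T
b=(x>.5)&(x<.8)&(y>-.3)&(y<0)
P=rect(b&(z>.112)&(z<.132),'card top')
c=P.mean(0);u=np.linalg.svd(P-c,full_matrices=False)[2][0];print('dir',u,np.degrees(np.arctan2(u[1],u[0])))
P=rect(b&(z>.083)&(z<.099),'jaw top');rect(b&(z>.066)&(z<.08),'back top')
rect((x>.45)&(x<.6)&(y>.14)&(y<.31)&(z>.033)&(z<.046),'clip top')
# ascii map of stand region heights mm
g={}
for X,Y,Z in W[b]:
    k=(int(X//.008),int(Y//.008));g[k]=max(g.get(k,0),Z)
for i in range(99,62,-1): print('%.3f'%(i*.008),''.join('%4d'%(g.get((i,j),-.001)*1000) for j in range(-1,-36,-1)))
```

```text
card top 286 [ 655. -129.] [  7. 186.] 10.5
dir [ 0.183 -0.983] -79.475784
jaw top 167 [ 635. -132.] [ 39. 184.] 9.2
back top 115 [ 641. -131.] [ 52. 182.] 10.5
clip top 311 [521. 233.] [116.  45.] 70.6
0.792    3   4   4   3   3   2   1   4   4   1   4   6   4   4   3   6   3   4   3   3   3   2   2   4   3   2   2   4   3   5   5   3   4   2   2
0.784    5  18  18  18  19  20  21  15   3   1   4   4   4   3   3   5   1   3   3   7   7   6   4   5   5   3   8   2   4   2   2   3   3   3   8
0.776   33  34  37  32  35  36  37  27  10   4   5   3   7   5   2   6   3   5   3   3   2   4   3   2   4   6   4   4   2   4   3   3   0   4   3
0.768   38  41  41  38  39  39  40  30  12   4   5   3   3   4   4   4   8   6   3   3   3   3   2   4   4   8   3   4   3   2   5   3   4   3   5
0.760   41  41  40  39  41  39  38  33  19   2   2   2   2   3   5   3   5   3   2   2   6   6   3   2   6   4   3   5   3   5   2   3   4   4   3
0.752   40  38  39  39  39  39  37  32  19   2   0   3   5   4   4   3   5   3   3   4   6   5   4   3   7   3   5   6   3   2   2   5   6   5   3
0.744   39  38 
[... 3841 characters left out ...]
   4   4   5   5   3   5   3   3   1   5   3   2   3   2   4   4   6   3   4   4   5   6   5   7   1   3   1   3
0.528    4   7   5   3   4   4   5   3   4   3   5   2   6   5   4   3   5   5   4   3   5   4   3   6   3   5   5   5   4   3   4   3   4   3   5
0.520    3   3   5   3   3   4   3   5   6   3   2   4   5   4   4   5   4   4   3   3   3   2   3   4   3   6   3   5   3   3   3   5   3   3   7
0.512    3   4   4   5   3   2   4   6   4   3   3   2   4   4   5   5   5   3   7   3   6   3   4   3   2   5   2   6   7   5   4   3   2   2   5
0.504    6   4   3   4   4   3   1   5   4   2   6   5   4   3   3   4   3   4   5   3   1   4   5   3   2   6   2   2   6   5   4   2   3   2   7
```

The top view shows the card at (296..366, 150..167), with its free edge on the left. The jaw is at (343,172), the large clip at (180..217, 200..217) with its thin prongs on the left, and the small clip at (226,154). Next I'll fit the jaw plate, then work out the move.

```bash
cat >> h.py <<'E'
SX=np.array([-.1825,.9832,0]);SY=np.array([-.9832,-.1825,0])
def rel(target,ang=None,o=None):
    """offset in tool axes to a world TCP target; yaw deg to bring tool z to heading ang (deg, mod 180)"""
    o=o or manip.get_obs();R=Ro.from_quat(o['ee_rot']).as_matrix()
    s=R.T@(np.array(target)-o['position']);y=None
    if ang is not None:
        h=np.degrees(np.arctan2(R[1,2],R[0,2])); y=-((ang-h+90)%180-90)
    return np.round(s,4),y
E
python3 - <<'E'
from h import *
np.set_printoptions(precision=3,suppress=True)
W=np.concatenate([np.load(f'pics/{n}0.npy').reshape(-1,3) for n in('top','side')]);W=W[~np.isnan(W[:,0])]
c=np.array([.655,-.129,0]) # card mid
Q=np.c_[(W-c)@SX,(W-c)@SY,W[:,2]]
b=(abs(Q[:,0])<.12)&(abs(Q[:,1])<.15)
Q=Q[b]
def st(m,t): print(t,m.sum(),np.percentile(Q[m],[2,50,98],axis=0).tolist())
st((Q[:,2]>.118)&(abs(Q[:,1])<.02),'card')
st((Q[:,2]>.088)&(Q[:,2]<.1)&(Q[:,1]>.012),'jawtop')
st((Q[:,2]>.03)&(Q[:,2]<.085)&(Q[:,1]>.012),'jawface')
st((Q[:,2]>.068)&(Q[:,2]<.08)&(Q[:,1]<-.002),'back')
st((Q[:,2]>.012)&(Q[:,2]<.021),'base')
print(rel([.52,.235,.30]),rel([.56,-.15,.2],100.5))
E
```

```text
card 256 [[-0.08954593487242125, -0.0032251560670335314, 0.11842930449857741], [-0.0010116754059381556, 0.000553839425134509, 0.12440202671273809], [0.08446585437638296, 0.003740600675596253, 0.1279767198070868]]
jawtop 89 [[-0.06020330127041264, 0.031576253776957504, 0.08929763094551997], [-0.03376421535967453, 0.0359918833007864, 0.09243344603244508], [-0.004303431933719266, 0.03996525295654087, 0.09613724145669272]]
jawface 157 [[-0.05851394591456679, 0.024300161179675428, 0.03194298423257139], [-0.022353772848374524, 0.03293369958653424, 0.06149049218732694], [-0.0008695258799625389, 0.04024368360554379, 0.08292918565693337]]
back 27 [[-0.08139900618796787, -0.011479450865570236, 0.071313626141745], [-0.03176455516015702, -0.009788024375839388, 0.07470675247883363], [0.01004521168136525, -0.008819130521002352, 0.07694063437363383]]
base 1727 [[-0.0864085695691039, -0.10800994832884905, 0.012199529901642334], [-0.023169931690245005, 0.041621753897212635, 0.015311595949399903], [0.09964053662532048, 0.09473360624228876, 0.019970567457588198]]
(array([ 0.37 , -0.052, -0.191]), None) (array([ 0.571,  0.048, -0.522]), np.float64(-35.702266680915685))
```

Emit:
move_arm(
  increments=[
    {"offset": [0.037,0.0,-0.019],"jaw": 120},
    {"offset": [0.074,0.0,-0.038],"jaw": 120},
    {"offset": [0.11,-0.01,-0.057],"jaw": 120},
    {"offset": [0.147,-0.02,-0.076],"jaw": 120},
    {"offset": [0.184,-0.03,-0.095],"jaw": 120},
    {"offset": [0.22,-0.04,-0.114],"jaw": 120},
    {"offset": [0.257,-0.05,-0.133],"jaw": 120},
    {"offset": [0.294,-0.05,-0.15],"jaw": 120},
    {"offset": [0.34,-0.05,-0.17],"jaw": 120},
    {"offset": [0.37,-0.05,-0.19],"jaw": 120},
  ],
)

```text
invalid input at $.increments[0]: expected keys offset, yaw, jaw
```

Emit:
move_arm(
  increments=[
    {"offset": [0.037,0.0,-0.019],"yaw": 0,"jaw": 0},
    {"offset": [0.074,0.0,-0.038],"yaw": 0,"jaw": 0},
    {"offset": [0.11,-0.01,-0.057],"yaw": 0,"jaw": 0},
    {"offset": [0.147,-0.02,-0.076],"yaw": 0,"jaw": 0},
    {"offset": [0.184,-0.03,-0.095],"yaw": 0,"jaw": 0},
    {"offset": [0.22,-0.04,-0.114],"yaw": 0,"jaw": 0},
    {"offset": [0.257,-0.05,-0.133],"yaw": 0,"jaw": 0},
    {"offset": [0.294,-0.05,-0.15],"yaw": 0,"jaw": 0},
    {"offset": [0.34,-0.05,-0.17],"yaw": 0,"jaw": 0},
    {"offset": [0.37,-0.05,-0.19],"yaw": 0,"jaw": 0},
  ],
)

```text
clock: 1.83
position: [0.5182, 0.2393, 0.2987]
ee_rot: [-0.69, 0.154, -0.154, 0.69]
ft_force: [0.6, 1.1, -0.0]
grip_width: 1.002
```

Run:
```python
from h import *
np.set_printoptions(precision=3,suppress=True)
p=cam('wrist');o=manip.get_obs();print(o['position'],o['joint_pos'],o['clock'],p['c'])
for q,z in {'clip_grip':.02,'clip_tip_a':.02,'clip':0}.items():
    for r in manip.spot_point(p,q)[:2]: print(q,np.round(r['centre']),round(r['confidence'],2),atz(p,r['centre'],z),atdepth(p,r['centre']))
np.save('pics/w1.npy',cloud(p)); save(p,'w1.png')
c=np.array([.655,-.129,0]); J=c-.033*SX+.040*SY; print('J',J)
for d in (.06,): print(rel((J+d*SY)+[0,0,.16],100.5))
```

```text
[0.523 0.23  0.299] [-0.674  0.186  0.206  1.543 -0.034  1.416  0.654] 1.8833 [0.451 0.271 0.425]
clip_grip [306. 176.] 0.82 [0.535 0.271 0.02 ] [0.539 0.271 0.   ]
clip_tip_a [233. 193.] 0.87 [0.514 0.177 0.02 ] [0.511 0.181 0.04 ]
clip_tip_a [233. 195.] 0.61 [0.517 0.175 0.02 ] [0.514 0.18  0.04 ]
clip [268. 178.] 0.97 [0.52  0.224 0.   ] [0.514 0.228 0.038]
clip [272. 298.] 0.55 [0.688 0.15  0.   ] [0.68  0.154 0.015]
J [ 0.622 -0.169  0.   ]
(array([ 0.221,  0.138, -0.359]), np.float64(-35.8601644142029))
```

View pics/w1.png

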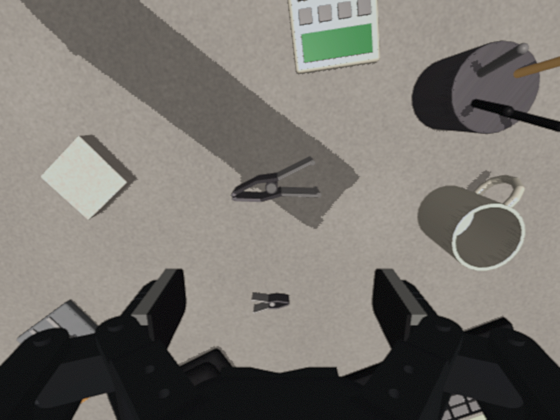

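The wrist view shows the clip's jaw tips at (233,193), its pivot near (270,187) and its handles spread to (312,160) and (318,190). It is clear of the mug and pens. Next is the jaw push.

Emit:
move_arm(
  increments=[
    {"offset": [0.02,0.01,-0.033],"yaw": -5,"jaw": 255},
    {"offset": [0.04,0.02,-0.066],"yaw": -10,"jaw": 255},
    {"offset": [0.06,0.03,-0.1],"yaw": -15,"jaw": 255},
    {"offset": [0.08,0.04,-0.133],"yaw": -20,"jaw": 255},
    {"offset": [0.1,0.06,-0.166],"yaw": -25,"jaw": 255},
    {"offset": [0.12,0.08,-0.2],"yaw": -30,"jaw": 255},
    {"offset": [0.14,0.09,-0.233],"yaw": -35.9,"jaw": 255},
    {"offset": [0.16,0.1,-0.266],"yaw": -35.9,"jaw": 255},
    {"offset": [0.18,0.115,-0.3],"yaw": -35.9,"jaw": 255},
    {"offset": [0.2,0.13,-0.33],"yaw": -35.9,"jaw": 255},
  ],
)

```text
clock: 2.87
position: [0.5572, -0.1444, 0.1682]
ee_rot: [-0.704, -0.066, 0.065, 0.704]
ft_force: [1.1, 0.7, 0.2]
grip_width: -0.0
```

Run:
```python
from h import *
np.set_printoptions(precision=3,suppress=True)
p=cam('wrist');o=manip.get_obs();print(o['position'],o['joint_pos'],o['clock'],o['ft_force'],o['grip_width'])
for q,z in {'jaw_push':.062,'card_edge':.069,'stand_back':.062}.items():
    for r in manip.spot_point(p,q)[:2]: print(q,np.round(r['centre']),round(r['confidence'],2),atz(p,r['centre'],z),atdepth(p,r['centre']))
W=cloud(p).reshape(-1,3);W=W[~np.isnan(W[:,0])]
c=np.array([.655,-.129,0]);Q=np.c_[(W-c)@SX,(W-c)@SY,W[:,2]];Q=Q[(abs(Q[:,0])<.12)&(abs(Q[:,1])<.12)]
def st(m,t): print(t,m.sum(),np.percentile(Q[m],[2,50,98],axis=0).round(3).tolist())
st((Q[:,2]>.118)&(Q[:,2]<.132)&(abs(Q[:,1])<.02),'card')
st((Q[:,2]>.086)&(Q[:,2]<.1)&(Q[:,1]>.012),'jawtop')
save(p,'w2.png')
J=c-.033*SX+.040*SY
for d,z in ((.045,.081),(.02,.081),(-.008,.081)): print(rel((J+d*SY)+[0,0,z],100.5))
```

```text
[ 0.555 -0.153  0.165] [-0.164  0.296  0.419  1.72  -0.126  1.154  2.039] 2.9167 [-4.848 -5.742 -2.207] 0.002115490806646117
jaw_push [230. 286.] 0.84 [ 0.624 -0.173  0.062] [ 0.624 -0.173  0.062]Traceback (most recent call last):
  File "<stdin>", line 9, in <module>
  File "<stdin>", line 8, in st
    return _quantile_unchecked(
        a, q, axis, out, overwrite_input, method, keepdims, weights)
    return _ureduce(a,
                    func=_quantile_ureduce_func,
    ...<5 lines>...
                    overwrite_input=overwrite_input,
                    method=method)
    r = func(a, **kwargs)
    result = _quantile(arr,
                       quantiles=q,
    ...<2 lines>...
                       out=out,
                       weights=wgt)
    slices_having_nans = np.isnan(arr[-1, ...])
                                  ~~~^^^^^^^^^
IndexError: index -1 is out of bounds for axis 0 with size 0
```

Run:
```python
from h import *
np.set_printoptions(precision=3,suppress=True)
c=np.array([.655,-.129,0]);J=c-.035*SX+.040*SY
print(manip.get_obs()['position'])
for d,z in ((.045,.081),(.02,.081),(-.008,.081)): print(rel((J+d*SY)+[0,0,z],100.5))
```

```text
[ 0.557 -0.143  0.168]
(array([ 0.014,  0.087, -0.039]), np.float64(0.04123904615272522))
(array([ 0.039,  0.087, -0.039]), np.float64(0.04123904615272522))
(array([ 0.067,  0.087, -0.039]), np.float64(0.04123904615272522))
```

Emit:
move_arm(
  increments=[
    {"offset": [0.0,0.02,-0.02],"yaw": 0,"jaw": 255},
    {"offset": [0.0,0.05,-0.035],"yaw": 0,"jaw": 255},
    {"offset": [0.005,0.087,-0.039],"yaw": 0,"jaw": 255},
    {"offset": [0.005,0.087,-0.039],"yaw": 0,"jaw": 255},
    {"offset": [0.005,0.087,-0.039],"yaw": 0,"jaw": 255},
  ],
)

```text
clock: 3.48
position: [0.5685, -0.178, 0.0797]
ee_rot: [-0.703, -0.065, 0.067, 0.705]
ft_force: [-0.2, 0.5, 1.0]
grip_width: 0.0
```

Run:
```python
from h import *
np.set_printoptions(precision=3,suppress=True)
c=np.array([.655,-.129,0]);J=c-.035*SX+.040*SY
o=manip.get_obs();print(o['position'],o['ft_force'],o['clock'])
for d,z in ((.02,.081),(.011,.081),(-.01,.081)): print(rel((J+d*SY)+[0,0,z],100.5))
```

```text
[ 0.568 -0.178  0.08 ] [-0.237  0.464  1.02 ] 3.4833
(array([ 0.034, -0.001, -0.003]), np.float64(0.21590657343317332))
(array([ 0.043, -0.001, -0.003]), np.float64(0.21590657343317332))
(array([ 0.064, -0.002, -0.003]), np.float64(0.21590657343317332))
```

Emit:
move_arm(
  increments=[
    {"offset": [0.015,-0.001,-0.003],"yaw": 0,"jaw": 255},
    {"offset": [0.03,-0.001,-0.003],"yaw": 0,"jaw": 255},
    {"offset": [0.038,-0.001,-0.003],"yaw": 0,"jaw": 255},
    {"offset": [0.043,-0.001,-0.003],"yaw": 0,"jaw": 255},
    {"offset": [0.048,-0.001,-0.003],"yaw": 0,"jaw": 255},
    {"offset": [0.053,-0.001,-0.003],"yaw": 0,"jaw": 255},
    {"offset": [0.058,-0.001,-0.003],"yaw": 0,"jaw": 255},
    {"offset": [0.058,-0.001,-0.003],"yaw": 0,"jaw": 255},
  ],
)

```text
clock: 4.15
position: [0.6267, -0.17, 0.0807]
ee_rot: [-0.703, -0.065, 0.067, 0.705]
ft_force: [-0.1, 0.0, 0.4]
grip_width: 0.003
```

Emit:
move_arm(
  increments=[
    {"offset": [0.002,0.0,0.0],"yaw": 0,"jaw": 255},
    {"offset": [0.004,0.0,0.0],"yaw": 0,"jaw": 255},
    {"offset": [0.005,0.0,0.0],"yaw": 0,"jaw": 255},
  ],
)

```text
clock: 4.4
position: [0.6316, -0.1693, 0.0806]
ee_rot: [-0.703, -0.065, 0.067, 0.705]
ft_force: [-1.5, -0.6, 0.5]
grip_width: 0.002
```

Run:
```python
from h import *
np.set_printoptions(precision=3,suppress=True)
for n in('side','top'):
    p=cam(n)
    for r in manip.spot_point(p,'jaw_push')[:1]: print(np.round(r['centre']),round(r['confidence'],2),atz(p,r['centre'],.062))
    i=p['pixels'][130:230,220:420] if n=='side' else p['pixels'][120:220,270:470]
    cv2.imwrite(f'pics/{n}3.png',cv2.resize(i,None,fx=4,fy=4,interpolation=cv2.INTER_CUBIC)[:,:,::-1])
o=manip.get_obs();print(o['position'],o['ft_force'])
```

```text
[278. 184.] 0.51 [ 0.65  -0.165  0.062]
[ 0.632 -0.169  0.081] [-1.72  -0.642 -0.172]
```

View pics/side3.png

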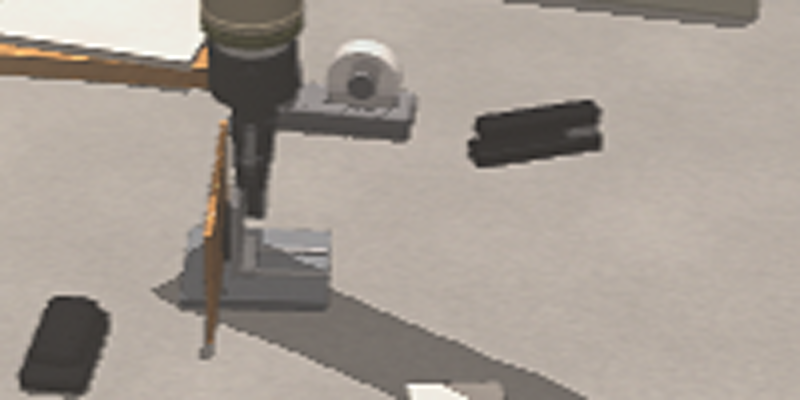

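The side view shows the fingers pushing the plate at about (245,215) in the crop. The jaw is near the card and the sliding force is about 2 N, so I'll push on.

Emit:
move_arm(
  increments=[
    {"offset": [0.001,0.0,0.0],"yaw": 0,"jaw": 255},
    {"offset": [0.002,0.0,0.0],"yaw": 0,"jaw": 255},
    {"offset": [0.003,0.0,0.0],"yaw": 0,"jaw": 255},
  ],
)

```text
clock: 4.85
position: [0.6323, -0.1691, 0.0806]
ee_rot: [-0.703, -0.063, 0.069, 0.705]
ft_force: [-19.6, 0.6, 13.1]
grip_width: 0.001
```

Emit:
move_arm(
  increments=[
    {"offset": [0.003,0.0,0.0],"yaw": 0,"jaw": 255},
    {"offset": [0.0033,0.0,0.0],"yaw": 0,"jaw": 255},
    {"offset": [0.0033,0.0,0.0],"yaw": 0,"jaw": 255},
  ],
)

```text
clock: 5.1
position: [0.6323, -0.1691, 0.0806]
ee_rot: [-0.702, -0.06, 0.071, 0.706]
ft_force: [-19.1, 1.0, 14.6]
grip_width: 0.003
```

Emit:
move_arm(
  increments=[
    {"offset": [-0.005,0.0,0.0],"yaw": 0,"jaw": 255},
    {"offset": [-0.02,0.0,0.0],"yaw": 0,"jaw": 255},
    {"offset": [-0.05,0.0,0.0],"yaw": 0,"jaw": 255},
    {"offset": [-0.08,-0.03,0.02],"yaw": 0,"jaw": 255},
    {"offset": [-0.1,-0.06,0.05],"yaw": 0,"jaw": 255},
    {"offset": [-0.11,-0.09,0.09],"yaw": 0,"jaw": 200},
    {"offset": [-0.11,-0.12,0.13],"yaw": 6,"jaw": 100},
    {"offset": [-0.12,-0.14,0.17],"yaw": 13,"jaw": 0},
    {"offset": [-0.12,-0.16,0.21],"yaw": 20,"jaw": 0},
    {"offset": [-0.12,-0.17,0.25],"yaw": 27,"jaw": 0},
  ],
)

```text
clock: 5.93
position: [0.4813, 0.0099, 0.2373]
ee_rot: [-0.701, 0.091, -0.082, 0.703]
ft_force: [0.8, -0.4, -0.3]
grip_width: 0.708
```

Run:
```python
from h import *
np.set_printoptions(precision=3,suppress=True)
o=manip.get_obs();print(o['position'],o['ft_force'],o['clock'],o['joint_pos'])
c=np.array([.655,-.129,0])
for n in('side','top'):
    p=cam(n)
    for q,z in {'jaw_push':.062,'card_edge':.069,'clip_grip':.02,'clip_tip_a':.02}.items():
        for r in manip.spot_point(p,q)[:2]: print(n,q,np.round(r['centre']),round(r['confidence'],2),atz(p,r['centre'],z))
    W=cloud(p).reshape(-1,3);W=W[~np.isnan(W[:,0])];Q=np.c_[(W-c)@SX,(W-c)@SY,W[:,2]];Q=Q[(abs(Q[:,0])<.12)&(abs(Q[:,1])<.12)]
    for t,m in (('card',(Q[:,2]>.118)&(Q[:,2]<.132)&(abs(Q[:,1])<.03)),('jawtop',(Q[:,2]>.086)&(Q[:,2]<.1)&(Q[:,1]>.006)&(Q[:,0]<.02))):
        if m.sum(): print(t,m.sum(),np.percentile(Q[m],[2,50,98],axis=0).round(3).tolist(),np.polyfit(Q[m][:,0],Q[m][:,1],1))
    i=p['pixels'][120:220,270:470]
    if n=='top':cv2.imwrite(f'pics/top4.png',cv2.resize(i,None,fx=4,fy=4,interpolation=cv2.INTER_CUBIC)[:,:,::-1])
G=np.array([.535,.271,0])
print(rel(G+[0,0,.18],167.8),rel(G+[0,0,.18],-12.2))
```

```text
[0.481 0.01  0.237] [ 0.843 -0.42  -0.251] 5.9333 [-0.436  0.019  0.331  1.85  -0.013  1.286  1.224]
side jaw_push [279. 186.] 0.57 [ 0.644 -0.153  0.062]
side card_edge [273. 204.] 0.71 [ 0.634 -0.039  0.069]
side clip_grip [282. 282.] 0.79 [0.528 0.26  0.02 ]
side clip_tip_a [290. 264.] 0.92 [0.523 0.184 0.02 ]
side clip_tip_a [294. 261.] 0.46 [0.517 0.166 0.02 ]
card 63 [[-0.089, -0.004, 0.12], [0.009, -0.001, 0.124], [0.088, 0.002, 0.129]] [-0.    -0.001]
jawtop 22 [[-0.055, 0.01, 0.089], [-0.031, 0.015, 0.093], [-0.004, 0.018, 0.096]] [-0.004  0.014]
top jaw_push [343. 163.] 0.63 [ 0.645 -0.17   0.062]
top card_edge [297. 166.] 0.82 [ 0.639 -0.046  0.069]
top card_edge [213. 215.] 0.51 [0.513 0.177 0.069]
top clip_grip [181. 205.] 0.55 [0.542 0.272 0.02 ]
top clip_tip_a [215. 218.] 0.75 [0.505 0.18  0.02 ]
top clip_tip_a [221. 216.] 0.66 [0.51  0.163 0.02 ]
card 194 [[-0.09, -0.003, 0.119], [-0.002, 0.001, 0.124], [0.083, 0.004, 0.128]] [0.002 0.001]
jawtop 71 [[-0.061, 0.011, 0.088], [-0.035, 0.016, 0.093], [-0.007, 0.019, 0.096]] [-0.002  0.016]
(array([-0.01 ,  0.055,  0.268]), np.float64(88.39861804678986)) (array([-0.01 ,  0.055,  0.268]), np.float64(88.39861804678989))
```

View pics/top4.png

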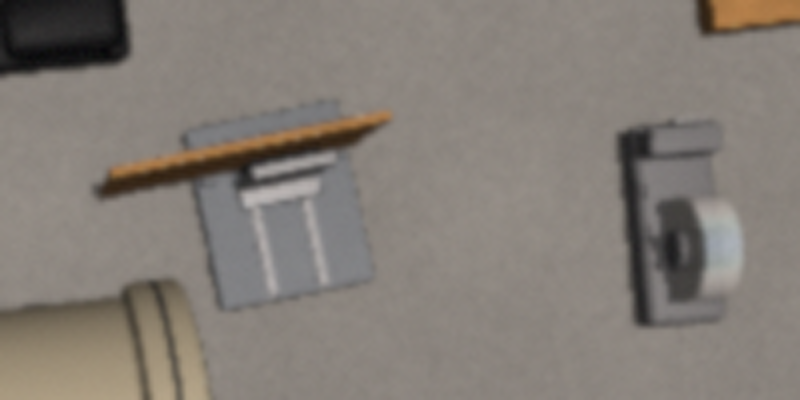

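The top view confirms the jaw is flush on the card, with its pad at (245,172) and plate at (290,165) in the crop. The measured rear face is 19 mm from the card's mid-plane, as expected when shut. Now I'll go to the clip.

Emit:
move_arm(
  increments=[
    {"offset": [0,0.0,0.03],"yaw": 7,"jaw": 0},
    {"offset": [0,0.0,0.06],"yaw": 14,"jaw": 0},
    {"offset": [0,0.0,0.09],"yaw": 21,"jaw": 0},
    {"offset": [0,0.0,0.12],"yaw": 28,"jaw": 0},
    {"offset": [0,0.0,0.15],"yaw": 35,"jaw": 0},
    {"offset": [0,0.01,0.18],"yaw": 42,"jaw": 0},
    {"offset": [0,0.01,0.21],"yaw": 49,"jaw": 0},
    {"offset": [-0.005,0.02,0.23],"yaw": 56,"jaw": 0},
    {"offset": [-0.01,0.02,0.25],"yaw": 63,"jaw": 0},
    {"offset": [-0.01,0.03,0.26],"yaw": 70,"jaw": 0},
  ],
)

```text
clock: 7.27
position: [0.5333, 0.2658, 0.205]
ee_rot: [0.528, -0.478, 0.468, -0.523]
ft_force: [-0.6, 0.4, -0.4]
grip_width: 0.999
```

Run:
```python
from h import *
np.set_printoptions(precision=3,suppress=True)
p=cam('wrist')
for k in range(1):
    for q,z in {'clip_grip':.02,'clip_tip_a':.02,'clip':0}.items():
        for r in manip.spot_point(p,q)[:2]: print(q,np.round(r['centre']),round(r['confidence'],2),atz(p,r['centre'],z))
W=cloud(p).reshape(-1,3);C=p['pixels'].reshape(-1,3)
m=(W[:,2]>.03)&(W[:,2]<.05)&(abs(W[:,0]-.525)<.06)&(abs(W[:,1]-.23)<.08)
P=W[m][:,:2];print(m.sum(),P.min(0),P.max(0))
a=np.array([-.021,-.093]);a/=np.linalg.norm(a);n=np.array([-a[1],a[0]])
s=(P-[.535,.271])@a;t=(P-[.535,.271])@n
for k in np.arange(-.02,.11,.01):
    q=(s>=k)&(s<k+.01)
    if q.sum():print(round(k,3),q.sum(),t[q].min().round(4),t[q].max().round(4))
save(p,'w5.png');o=manip.get_obs();print(o['position'],o['ee_rot'],o['joint_pos'],rel([.535,.271,.15],-12.2))
```

```text
clip_grip [284. 190.] 0.56 [0.535 0.27  0.02 ]
clip_tip_a [259. 270.] 0.87 [0.518 0.179 0.02 ]
clip_tip_a [254. 270.] 0.66 [0.513 0.179 0.02 ]
clip [269. 222.] 0.57 [0.524 0.228 0.   ]
1365 [0.508 0.176] [0.56  0.288]
-0.02 45 -0.0226 0.0233
-0.01 123 -0.0226 0.0239
0.0 107 -0.0197 0.0209
0.01 112 -0.0177 0.0192
0.02 111 -0.0153 0.0163
0.03 117 -0.0123 0.014
0.04 244 -0.0123 0.0136
0.05 122 -0.0131 0.014
0.06 103 -0.0133 0.0146
0.07 103 -0.0108 0.0123
0.08 103 -0.0079 0.01
0.09 75 -0.0056 0.0062
[0.534 0.262 0.204] [ 0.531 -0.476  0.466 -0.524] [-0.736  0.302  0.256  1.607 -0.09   1.257 -0.351] (array([-0.009,  0.054,  0.003]), np.float64(18.62351324674414))
```

View pics/w5.png

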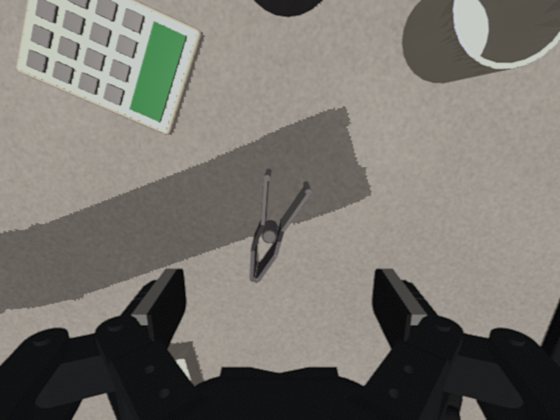

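The wrist view shows the clip with handle ends at (268,172) and (307,185), pivot at (270,232) and tips at (255,278). It is symmetric about my axis and clear around it. Align and descend.

Run:
```python
from h import *
np.set_printoptions(precision=4,suppress=True)
print(rel([.5357,.274,.10],-12.2),rel([.5357,.274,.024],-12.2),Ro.from_quat(manip.get_obs()['ee_rot']).as_matrix())
```

```text
(array([-0.0116,  0.1043,  0.0053]), np.float64(18.62351324674414)) (array([-0.0113,  0.1803,  0.0065]), np.float64(18.62351324674414)) [[ 0.1118 -0.017   0.9936]
 [-0.9937  0.0021  0.1119]
 [-0.004  -0.9999 -0.0167]]
```

Emit:
move_arm(
  increments=[
    {"offset": [-0.005,0.02,0.003],"yaw": 6,"jaw": 0},
    {"offset": [-0.01,0.04,0.005],"yaw": 12,"jaw": 0},
    {"offset": [-0.0116,0.07,0.0053],"yaw": 18.6,"jaw": 0},
    {"offset": [-0.0116,0.104,0.0053],"yaw": 18.6,"jaw": 0},
    {"offset": [-0.0116,0.104,0.0053],"yaw": 18.6,"jaw": 0},
  ],
)

```text
clock: 7.88
position: [0.533, 0.2709, 0.0949]
ee_rot: [-0.452, 0.554, -0.545, 0.437]
ft_force: [-1.3, -0.2, -1.4]
grip_width: 1.005
```

Run:
```python
from h import *
np.set_printoptions(precision=4,suppress=True)
print(manip.get_obs()['position'],rel([.5357,.274,.024],-12.2),Ro.from_quat(manip.get_obs()['ee_rot']).as_matrix()[:,1])
```

```text
[0.533  0.2709 0.0949] (array([-0.0042,  0.0708,  0.0036]), np.float64(0.13866907411416207)) [-0.0241 -0.0029 -0.9997]
```

Emit:
move_arm(
  increments=[
    {"offset": [-0.002,0.02,0.002],"yaw": 0,"jaw": 0},
    {"offset": [-0.004,0.04,0.0035],"yaw": 0,"jaw": 0},
    {"offset": [-0.0042,0.06,0.0036],"yaw": 0,"jaw": 0},
    {"offset": [-0.0042,0.0708,0.0036],"yaw": 0,"jaw": 0},
    {"offset": [-0.0042,0.0708,0.0036],"yaw": 0,"jaw": 0},
    {"offset": [-0.0042,0.0708,0.0036],"yaw": 0,"jaw": 0},
  ],
)

```text
clock: 8.38
position: [0.5364, 0.2736, 0.0254]
ee_rot: [-0.452, 0.554, -0.545, 0.438]
ft_force: [0.8, -1.2, 1.0]
grip_width: 0.999
```

Run:
```python
from h import *
np.set_printoptions(precision=4,suppress=True)
print(rel([.5357,.274,.024],-12.2),Ro.from_quat(manip.get_obs()['ee_rot']).as_matrix()[:,1])
```

```text
(array([-0.0003,  0.0014, -0.0007]), np.float64(0.17847748902171645)) [-0.0236 -0.0028 -0.9997]
```

Emit:
move_arm(
  squeeze=40,
  increments=[
    {"offset": [0,0.001,0],"yaw": 0,"jaw": 60},
    {"offset": [0,0.001,0],"yaw": 0,"jaw": 120},
    {"offset": [0,0.001,0],"yaw": 0,"jaw": 150},
    {"offset": [0,0.001,0],"yaw": 0,"jaw": 180},
    {"offset": [0,0.001,0],"yaw": 0,"jaw": 255},
    {"offset": [0,0.001,0],"yaw": 0,"jaw": 255},
    {"offset": [0,0.001,0],"yaw": 0,"jaw": 255},
    {"offset": [0,0.001,0],"yaw": 0,"jaw": 255},
    {"offset": [0,0.001,0],"yaw": 0,"jaw": 255},
    {"offset": [0,0.001,0],"yaw": 0,"jaw": 255},
  ],
)

```text
clock: 9.22
position: [0.5391, 0.2745, 0.0274]
ee_rot: [-0.45, 0.554, -0.546, 0.44]
ft_force: [1.2, -0.3, 15.0]
grip_width: 0.199
```

Emit:
move_arm(
  increments=[
    {"offset": [0,-0.005,0],"yaw": 0,"jaw": 255},
    {"offset": [0,-0.015,0],"yaw": 0,"jaw": 255},
    {"offset": [0,-0.03,0],"yaw": 0,"jaw": 255},
    {"offset": [0,-0.05,0],"yaw": 0,"jaw": 255},
    {"offset": [0,-0.07,0],"yaw": 0,"jaw": 255},
    {"offset": [0,-0.07,0],"yaw": 0,"jaw": 255},
    {"offset": [0,-0.07,0],"yaw": 0,"jaw": 255},
  ],
)

```text
clock: 9.8
position: [0.5408, 0.2748, 0.0989]
ee_rot: [-0.449, 0.554, -0.546, 0.441]
ft_force: [-0.3, -0.3, -1.2]
grip_width: 0.196
```

```bash
cat > look.py <<'E'
from h import *
import sys
np.set_printoptions(precision=4,suppress=True)
def clip_pts(p,R,pos,show=True):
    """clip points in world using wrist depth, in tool coordinates"""
tag=sys.argv[1]
o=manip.get_obs();R=Ro.from_quat(o['ee_rot']).as_matrix();pos=np.array(o['position'])
print('pos',pos,'toolx',R[:,0],'tooly',R[:,1],'z',R[:,2],'w',o['grip_width'],'F',np.array(o['ft_force']),o['clock'])
for n in('wrist','side','top'):
    p=cam(n)
    for q in('clip_tip_a','clip_grip','card_edge'):
        for r in manip.spot_point(p,q)[:2]: print(n,q,np.round(r['centre']),round(r['confidence'],2),'z=tcp',atz(p,r['centre'],pos[2]-.002 if q!='card_edge' else .069),'depth',atdepth(p,r['centre']))
    W=cloud(p).reshape(-1,3);L=(W-pos)@R
    m=(L[:,0]>.03)&(L[:,0]<.13)&(abs(L[:,2])<.035)&(abs(L[:,1])<.035)
    for a in np.arange(.03,.13,.01):
        k=m&(L[:,0]>=a)&(L[:,0]<a+.01)
        if k.sum(): print('  ',n,round(a,3),k.sum(),'z',np.sort(L[k][:,2])[[0,-1]],'y',L[k][:,1].min().round(4),L[k][:,1].max().round(4))
    save(p,f'{n}{tag}.png')
E
python3 look.py 6
```

```text
pos [0.5408 0.2748 0.0989] toolx [-0.2082 -0.9781  0.002 ] tooly [-0.0163  0.0015 -0.9999] z [ 0.9779 -0.2082 -0.0163] w 0.19611496485035826 F [-0.2749 -0.2746 -1.19  ] 9.8
   wrist 0.03 139 z [-0.0096  0.0083] y -0.014 0.0257
   wrist 0.04 634 z [-0.0131  0.0113] y -0.0035 0.0268
   wrist 0.05 150 z [-0.0157  0.0147] y 0.0059 0.0273
   wrist 0.06 12 z [0.0145 0.0163] y 0.0197 0.0261
side clip_tip_a [287. 244.] 0.59 z=tcp [0.5335 0.1816 0.0969] depth [0.5058 0.293  0.1955]
side clip_tip_a [297. 244.] 0.4 z=tcp [0.5058 0.1745 0.0969] depth [0.5041 0.1822 0.1036]
side clip_grip [282. 264.] 0.51 z=tcp [0.5257 0.2684 0.0969] depth [0.5217 0.2839 0.1117]
side card_edge [334. 240.] 0.7 z=tcp [0.4085 0.1012 0.069 ] depth [0.4141 0.0573 0.0317]
   side 0.03 2 z [-0.0115 -0.0091] y 0.0243 0.0247
   side 0.04 9 z [-0.0128 -0.009 ] y -0.0106 -0.0026
   side 0.05 12 z [-0.0194 -0.0014] y -0.0116 0.0301
   side 0.06 6 z [-0.0199 -0.015 ] y 0.019 0.0288
   side 0.07 4 z [-0.0202 -0.018 ] y -0.0125 0.0265
   side 0.08 10 z [-0.0216  0.0124] y -0.0159 0.0268
   side 0.09 10 z [-0.0197  0.0129] y -0.0085 0.0254
   side 0.1 4 z [-0.0191 -0.0165] y -0.0096 0.0263
top clip_tip_a [213. 209.] 0.59 z=tcp [0.5295 0.1715 0.0969] depth [0.5299 0.1738 0.0818]
top clip_tip_a [214. 219.] 0.45 z=tcp [0.5029 0.1686 0.0969] depth [0.5028 0.1828 0.0018]
top clip_grip [176. 210.] 0.44 z=tcp [0.5282 0.2663 0.0969] depth [0.5279 0.2637 0.1072]
top card_edge [294. 166.] 0.97 z=tcp [ 0.6371 -0.0394  0.069 ] depth [ 0.6458 -0.0433  0.0026]
   top 0.03 13 z [-0.0109  0.0069] y -0.016 -0.0093
   top 0.04 21 z [-0.0119  0.0088] y -0.0134 0.0186
   top 0.05 45 z [-0.0155  0.0107] y -0.0154 0.0283
   top 0.06 39 z [-0.0184  0.0151] y -0.0127 0.0244
   top 0.07 15 z [-0.0195  0.0145] y -0.0138 0.0181
   top 0.08 13 z [-0.0196  0.0149] y -0.0138 -0.0068
   top 0.09 15 z [-0.0186  0.0148] y -0.0145 0.021
   top 0.1 17 z [-0.0197  0.0145] y -0.0121 0.0309
```

View pics/wrist6.png

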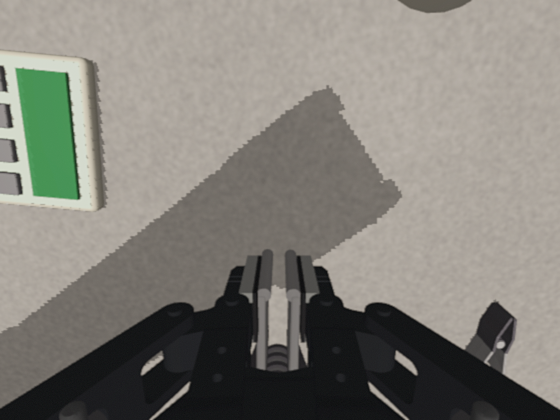

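The wrist view shows both handles clamped parallel between the pads at (265..295, 255..290), and the clip is off the desk. Moving to a pre-insertion pose, with the tips about 30 mm short of the edge.

Run:
```python
from h import *
c=np.array([.655,-.129,0])
print(rel(c+.2135*SX-.002*SY+[0,0,.0765],10.5),manip.get_obs()['position'])
```

```text
(array([0.1727, 0.0193, 0.1166]), np.float64(-22.52865356995693)) [0.54028057 0.27443977 0.09724271]
```

Emit:
move_arm(
  increments=[
    {"offset": [0.01,0,0.015],"yaw": -3,"jaw": 255},
    {"offset": [0.03,0,0.03],"yaw": -6,"jaw": 255},
    {"offset": [0.05,0,0.045],"yaw": -9,"jaw": 255},
    {"offset": [0.075,0,0.06],"yaw": -12,"jaw": 255},
    {"offset": [0.1,0,0.075],"yaw": -15,"jaw": 255},
    {"offset": [0.125,0.005,0.09],"yaw": -18,"jaw": 255},
    {"offset": [0.145,0.01,0.1],"yaw": -21,"jaw": 255},
    {"offset": [0.16,0.015,0.11],"yaw": -22.5,"jaw": 255},
    {"offset": [0.172,0.0193,0.1166],"yaw": -22.5,"jaw": 255},
    {"offset": [0.172,0.0193,0.1166],"yaw": -22.5,"jaw": 255},
  ],
)

```text
clock: 11.23
position: [0.6183, 0.0779, 0.0756]
ee_rot: [0.547, -0.458, 0.449, -0.537]
ft_force: [-0.9, -1.0, -1.2]
grip_width: 0.2
```

```bash
python3 look.py 7 | grep -v grip
python3 - <<'E'
import cv2
a=cv2.imread('pics/top7.png')[120:220,200:400];b=cv2.imread('pics/side7.png')[160:260,200:400]
import numpy as np
cv2.imwrite('pics/c7.png',cv2.resize(np.vstack([a,b]),None,fx=3,fy=3,interpolation=cv2.INTER_CUBIC))
E
```

```text
pos [0.6183 0.0779 0.0756] toolx [ 0.1766 -0.9843 -0.0014] tooly [-0.0191 -0.002  -0.9998] z [ 0.9841  0.1766 -0.0192] w 0.20039386536217263 F [-0.8849 -0.9821 -1.1984] 11.2333
   wrist 0.03 136 z [-0.0097  0.0083] y -0.014 0.0264
   wrist 0.04 644 z [-0.013   0.0113] y -0.0041 0.026
   wrist 0.05 147 z [-0.0159  0.0143] y 0.0078 0.0273
   wrist 0.06 15 z [0.0145 0.0162] y 0.0207 0.0263
side clip_tip_a [268. 205.] 0.52 z=tcp [ 0.6461 -0.0202  0.0736] depth [0.6125 0.0928 0.1603]
side clip_tip_a [331. 329.] 0.21 z=tcp [0.3567 0.4443 0.0736] depth [0.3624 0.3969 0.0174]
   side 0.03 10 z [0.0025 0.0116] y -0.0158 0.0208
   side 0.04 20 z [-0.0004  0.0161] y -0.0162 0.0223
   side 0.05 8 z [-0.0162  0.0177] y -0.0122 0.0169
   side 0.06 2 z [-0.0147  0.018 ] y 0.0079 0.016
   side 0.07 4 z [-0.0171 -0.0165] y 0.0034 0.0108
   side 0.08 1 z [-0.0166 -0.0166] y 0.0026 0.0026
top clip_tip_a [286. 164.] 0.63 z=tcp [ 0.6435 -0.0174  0.0736] depth [ 0.6535 -0.0201  0.0019]
top clip_tip_a [288. 173.] 0.5 z=tcp [ 0.6186 -0.0224  0.0736] depth [ 0.6271 -0.0256 -0.0012]
top card_edge [296. 164.] 0.77 z=tcp [ 0.6426 -0.0442  0.069 ] depth [ 0.6521 -0.0487 -0.0002]
   top 0.04 26 z [-0.014   0.0097] y -0.0186 0.0138
   top 0.05 45 z [-0.0177  0.0145] y -0.0176 0.025
   top 0.06 26 z [-0.0184  0.0156] y -0.0176 0.0227
   top 0.07 27 z [-0.0188  0.0159] y -0.0162 0.0197
   top 0.08 28 z [-0.0185  0.0162] y -0.017 0.0265
   top 0.09 21 z [-0.0185  0.0148] y -0.0149 0.02
   top 0.12 13 z [-0.0054  0.    ] y -0.0328 0.0348
```

View pics/c7.png

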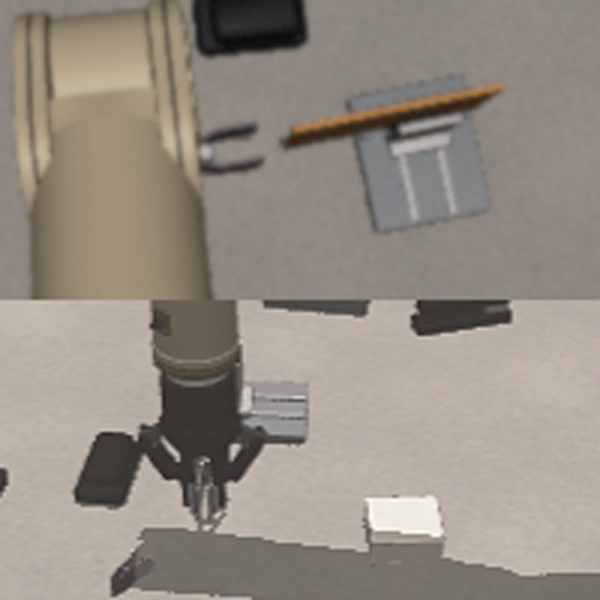

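Top crop: the open jaws' tips are at about (258,128) and (262,160) and straddle the card edge at (287,138). In the tool frame the jaw midline is at −1.5 mm and the card at −2.7 mm, so I'll shift 1 mm and advance 52 mm.

Emit:
move_arm(
  increments=[
    {"offset": [0.006,0,-0.001],"yaw": 0,"jaw": 255},
    {"offset": [0.012,0,-0.001],"yaw": 0,"jaw": 255},
    {"offset": [0.018,0,-0.001],"yaw": 0,"jaw": 255},
    {"offset": [0.024,0,-0.001],"yaw": 0,"jaw": 255},
    {"offset": [0.03,0,-0.001],"yaw": 0,"jaw": 255},
    {"offset": [0.036,0,-0.001],"yaw": 0,"jaw": 255},
    {"offset": [0.042,0,-0.001],"yaw": 0,"jaw": 255},
    {"offset": [0.048,0,-0.001],"yaw": 0,"jaw": 255},
    {"offset": [0.052,0,-0.001],"yaw": 0,"jaw": 255},
    {"offset": [0.052,0,-0.001],"yaw": 0,"jaw": 255},
  ],
)

```text
clock: 12.67
position: [0.6267, 0.0295, 0.0765]
ee_rot: [0.547, -0.457, 0.448, -0.539]
ft_force: [0.0, -0.9, -1.5]
grip_width: 0.199
```

```bash
python3 look.py 8 | grep -v grip
python3 - <<'E'
import cv2
a=cv2.imread('pics/top8.png')[130:190,260:380];b=cv2.imread('pics/side8.png')[170:230,220:340]
import numpy as np
cv2.imwrite('pics/c8.png',cv2.resize(np.vstack([a,b]),None,fx=5,fy=5,interpolation=cv2.INTER_CUBIC))
from h import *
c=np.array([.655,-.129,0]);W=np.concatenate([cloud(cam(n)).reshape(-1,3) for n in('top','side')]);W=W[~np.isnan(W[:,0])]
Q=np.c_[(W-c)@SX,(W-c)@SY,W[:,2]]
for t,m in(('cardtop',(Q[:,2]>.118)&(Q[:,2]<.132)&(abs(Q[:,1])<.03)&(Q[:,0]<.1)&(Q[:,0]>-.11)),('jaw',(Q[:,2]>.086)&(Q[:,2]<.1)&(Q[:,1]>.008)&(Q[:,1]<.05)&(abs(Q[:,0]+.03)<.035))):
    print(t,m.sum(),np.percentile(Q[m],[2,50,98],axis=0).round(3).tolist(),np.polyfit(Q[m][:,0],Q[m][:,1],1))
E
```

```text
pos [0.6267 0.0295 0.0765] toolx [ 0.1806 -0.9836 -0.0028] tooly [-0.018  -0.0005 -0.9998] z [ 0.9834  0.1806 -0.0178] w 0.19903234981670456 F [ 0.007  -0.873  -1.5312] 12.6667
   wrist 0.03 134 z [-0.0097  0.0083] y -0.0143 0.0257
   wrist 0.04 645 z [-0.0132  0.0113] y -0.0035 0.0263
   wrist 0.05 150 z [-0.0158  0.0145] y 0.0057 0.0276
   wrist 0.06 13 z [0.0144 0.0163] y 0.0221 0.0276
side clip_tip_a [269. 198.] 0.48 z=tcp [ 0.6539 -0.0564  0.0745] depth [0.6244 0.044  0.1494]
   side 0.03 4 z [0.0058 0.0089] y -0.014 0.0029
   side 0.04 19 z [0.0004 0.0102] y -0.0147 0.0199
   side 0.05 8 z [0.0013 0.0153] y -0.0089 0.0212
   side 0.06 4 z [-0.018   0.0161] y -0.012 0.0167
   side 0.07 1 z [-0.0168 -0.0168] y 0.003 0.003
   side 0.09 2 z [-0.018   0.0128] y 0.0217 0.0221
   side 0.1 1 z [-0.0172 -0.0172] y 0.0249 0.0249
top clip_tip_a [311. 171.] 0.58 z=tcp [ 0.6231 -0.0829  0.0745] depth [ 0.6317 -0.0905  0.0017]
top clip_tip_a [305. 161.] 0.57 z=tcp [ 0.6498 -0.068   0.0745] depth [ 0.6425 -0.0635  0.125 ]
top card_edge [147. 268.] 0.33 z=tcp [0.3781 0.3502 0.069 ] depth [0.3719 0.3664 0.0192]
   top 0.07 34 z [-0.0193  0.0154] y -0.0314 0.0344
   top 0.08 41 z [-0.0199  0.0148] y -0.0341 0.033
   top 0.09 37 z [-0.0195  0.0152] y -0.0294 0.0231
   top 0.1 17 z [-0.0187  0.013 ] y -0.0342 0.0327
   top 0.11 13 z [-0.005  -0.0036] y -0.0322 0.0342
   top 0.12 13 z [-0.0055 -0.0036] y -0.034 0.0294
cardtop 192 [[-0.089, -0.002, 0.12], [-0.004, 0.001, 0.124], [0.082, 0.004, 0.128]] [0.00094838 0.00068381]
jaw 72 [[-0.061, 0.011, 0.088], [-0.036, 0.016, 0.092], [-0.008, 0.019, 0.096]] [-0.00389355  0.01547615]
```

View pics/c8.png

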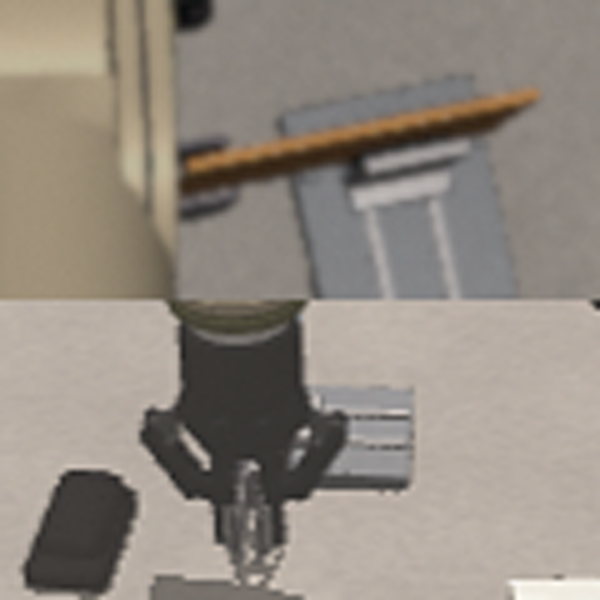

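The top crop shows the card lying between the two jaws (upper at (205,145), lower at (205,205)) with clear gaps, and the jaw still shut. My estimate is 21–27 mm past the edge, so I'll add 3 mm for margin and re-check.

Emit:
move_arm(
  increments=[
    {"offset": [0.0015,0,0],"yaw": 0,"jaw": 255},
    {"offset": [0.003,0,0],"yaw": 0,"jaw": 255},
    {"offset": [0.003,0,0],"yaw": 0,"jaw": 255},
    {"offset": [0.003,0,0],"yaw": 0,"jaw": 255},
    {"offset": [0.003,0,0],"yaw": 0,"jaw": 255},
  ],
)

```text
clock: 13.78
position: [0.6271, 0.0279, 0.0764]
ee_rot: [0.548, -0.457, 0.447, -0.539]
ft_force: [-0.3, -0.1, -0.2]
grip_width: 0.201
```

Run:
```python
from h import *
np.set_printoptions(precision=4,suppress=True)
o=manip.get_obs();c=np.array([.655,-.129,0]);d=o['position']-c
print(o['position'],'SX',d@SX,'SY',d@SY,o['ft_force'],o['grip_width'],np.abs(o['joint_velocities']).max())
p=cam('top')
# tip ends, above/below card in top image: bin fine along tool x
R=Ro.from_quat(o['ee_rot']).as_matrix();L=(cloud(p).reshape(-1,3)-o['position'])@R
for s in(-1,1):
    m=(L[:,1]>-.025)&(L[:,1]<0)&(s*L[:,2]>.008)&(s*L[:,2]<.025)&(L[:,0]>.03)&(L[:,0]<.14);print('tip end tool x',s,m.sum(),np.sort(L[m][:,0])[-4:])
q=cam('side')
for r in manip.spot_point(q,'card_edge')[:1]:print(r,atz(q,r['centre'],.069))
```

```text
[0.6271 0.0279 0.0764] SX 0.1594020145605679 SY -0.0012143616334409986 [-0.2764 -0.0512 -0.2259] 0.2014691778452927 0.0028389599866049963
tip end tool x -1 25 [0.0982 0.1002 0.1007 0.1036]
tip end tool x 1 24 [0.099  0.0992 0.101  0.1016]
```

```bash
python3 -c "
from workcell import manip
print(manip.hand_in())"
```

```text
the job is handed in; nothing more can be done
None
```

I shut the jaw on the card, and the arm is now holding the clip wide open around the card's free edge. I handed the job in at about 14 s on the robot's clock.

- **Jaw:** I pushed it home with about 20 N, higher up the plate than the marked point so the gripper's body cleared the card. After I backed off, the plate's rear face measured 19 mm from the card's mid-plane, which is what shut should give. It was the same in the later check, and the card had not shifted measurably.
- **Clip:** I gripped it by the handles with the squeeze set to 40 N. The opening read about 17 mm, against 19 mm expected at the stop. The handles looked parallel in the wrist picture, so I take it to be fully open.
- **Final position:**
  - The clip's mid-height is about 69 mm above the desk, with roughly 1° of tilt.
  - The jaw tips are about 27 mm past the edge by depth, and at least about 23 mm allowing for error.
  - The card is centred in the mouth to within about 2 mm.
  - Wrist force was about 0.4 N, so nothing is touching.

**Checks that disagreed or failed:**
- The cameras differed by 1–2 mm on where the clip's midline is.
- The last network search for the card edge in the side view returned nothing, because the gripper hides it. The edge position therefore comes from earlier depth readings.

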